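# Shim the rocking key-cutting machine

### The job

The key-cutting machine rocks because its front-left foot has lost its rubber cap and hangs clear of the bench. With the fingertips, push the wooden wedge along the bench, thin edge first, under that short foot until it is snug and takes up the play; then press down firmly on the round steel boss on top of that corner to check that the machine no longer rocks, and leave it standing level. Only push and press: do not lift the wedge, do not shove the machine out of its place, and leave the padlock, the lock barrel and the box of key blanks alone.

Things in the scene. Friction and masses are not known exactly. Their poses are not given: they have to be found in the camera images.
- machine: Key-cutting machine, 6 kg, loose on the bench. Base 250 (x) x 210 (y) mm, underside 28, top 56 mm above the bench; housing to 186 mm high over x -10..125, y -100..40; lamp, cutter and jaws to 175 high over x -90..-5, y -85..35. Origin: centre of the footprint, at bench height; front is -x, left +y. Stands level on three round rubber feet; unshimmed, 4 to 7 N on the front-left corner tips it 3.5 degrees.
- short_foot (a point): Lowest point of the bare front-left steel stub, diameter 22 mm with a half-round end, at (-105, 85, 8) mm in the machine's frame: it hangs 8 mm above the bench. Axes as the machine's.
- boss: Round raised steel boss, diameter 36, 7 mm high, on the top of the base right above the short foot; origin at the centre of its underside, 56 mm above the bench. Fixed to the machine.
- boss_top (a point): Centre of the top of that boss, 63 mm above the bench: where to press.
- wedge: Loose light-wood wedge, 60 g, 110 long, 40 wide, evenly sloped from 2 mm (thin edge, x = +55 mm) to 22 mm (upright back face, x = -55). Origin: centre of its underside. Lies left of the machine, thin edge roughly towards the short foot, 25 to 95 mm off. Jams with the thin edge about 35 mm past the stub's middle; resistance then rises quickly, 10 N makes it snug and it stays by friction.
- padlock: Brass padlock lying flat, 40 x 45 x 22 mm with a steel shackle, in front of the machine; origin at the centre of the body's underside. Leave alone.
- lock_barrel: Upright brass lock barrel, diameter 30, 37 mm high, in front of the machine; origin at the centre of its underside. Leave alone.
- blank_box: Open red plastic box of key blanks, 100 x 70 x 35 mm, behind the wedge on the machine's left; origin at the centre of its underside. Leave alone.
There are look-alikes about, which are no part of the job. What is meant by the wedge is not purple or turquoise, and is the larger of those in its own colour.

How it is judged:
By the outcome, as a careful person would: the job done as asked, in the order asked, and still so for the second after the job is handed in, with the robot touching nothing.
It also fails if it takes over 64 s, if anything falls off the work surface, if the arm or the gripper's body presses on something with over 40 N, if the wrist force passes 120 N, or if a joint passes its speed limit or range.

### The arm

A 6-joint arm with a two-finger parallel gripper is mounted at the origin on the work surface. World frame = base frame: x ahead of the robot, y to its left, z up, the work surface at z = 0. Lengths are in m, angles in rad, forces in N, time in s.
With the tool pointing down it reaches from about 0.375 to 0.9 m from the base axis. Payload 3.1 kg.
Tool frame: the origin (TCP) lies midway between the tips of the shut fingers; the grasp point (between the pads) lies robot.tcp_to_grasp behind it (robot.tcp_to_grasp is the distance from the TCP to the grasp point, in m); z points along the fingers, y is the direction in which the jaws open and shut (so a half turn about z gives the same grasp; the last joint's range is limited). The gripper opens to 87 mm and grips with 3 to 60 N. Pads are 19 mm wide; open, the fingers measure 117 mm over their backs; the gripper's body (75 mm by 190 mm) begins 51 mm behind the grasp point.
Start: joints at [-1.296, 0.527, 1.433, -0, 1.181, -0.178], TCP at [0.274, -0.562, 0.223] pointing down, gripper open.
Joint ranges: [-3.08, 3.08], [-0.75, 2.2], [0.22, 2.44], [-1.43, 4.57], [0, 2.65], [-2.85, 2.85]. Speed limits (rad/s): [2.79, 2.79, 3.14, 3.14, 3.14, 3.14].

### API

Orientations are given as a unit quaternion [x, y, z, w].
In Python, from rig import robot, cams, nets gives the robot as it stands. The module is installed in compiled form; this text tells all that it offers.
- The arm moves only by the tool play_rows, never from a script. Its argument "commands" is a list of rows, each an object of numbers: "x", "y", "z": the shift along the tool's x, y, z in mm; "spin": the turn about the tool's z in rad. In form: [{"x": .., "y": .., "z": .., "spin": ..}, ...]. A call has 1 to 8 rows; each row shifts and turns the pose as measured when the row begins, along the tool's axes as they then stand; what a row does not reach is not made up. A row lasts 1/10 s, in which the tool goes at most 50 mm and 8.59 degrees, less where a joint would pass 70% of its speed; a pose out of reach is approached as far as the arm can. A call is refused whole if a number of a shift passes 50 or a number of a turn 0.15, either way. A call with a gripper value outside its range is refused whole. "grip" is the opening, from 0 (shut) to 1 (fully open), set as the call begins (left out, the last holds). The fingers move at their own pace and stop on an object; "newtons" is the grip in N (left out, the last holds). Time passes only in rows, so rows that do not move let the fingers close. It gives the time, the measured TCP pose, the force and the opening at its end, in the units of the state.
- robot.get_obs(): the state, without advancing time (a new reading comes with each control period).
- cams.camera(name): name is "scene" or "top" or "wrist"; returns a dict with "img" (420x560x3 uint8, red, green, blue), "fx", "fy", "cx", "cy" (pixels), "world_to_cam" (4x4, takes a point from world to camera coordinates); the wrist camera has in their place "mount" (4x4, takes a point from camera to tool coordinates, whose origin is the TCP and whose axes are the flange's). Camera axes: x right, y up, looking along -z (the intrinsics and any distortion apply to the point x, -y, -z); pixel columns grow to the right and rows downward; lengths in m; the calibration is good to about 2 mm. A picture is of the moment at which its call begins: read the wrist's pose just before it. There is no depth.
- robot.hand_in(): hands the job in, once; it reports no verdict.
Trained networks look in a picture, given as the dict that the camera call returned (one of the last four; its "shot" number tells which), for a name from the list of things; names that differ only in an ending like _2 or _b are one class to them, and where a whole thing is asked for, a point or a joint stands for the part that bears it (a point fixed in the world has none). Each returns a list of dicts, best first, with "conf" (0 to 1); they miss things now and then, are a little off and sometimes report something else, mostly with a low value. They report only what shows in the picture. A call takes as long as a camera call. They do not tell look-alikes from the thing itself.
- nets.outline_of(picture, name): "region" (420x560 bool, what is visible of it) and "pixel" ([column, row] in pixels, amid what is visible of it).
The state is a dict: "time": time; "q": joint angles; "joint_velocities": joint speeds; "joint_torque": joint torques, N m; "position": TCP position; "tool_rot": TCP orientation; "ft_force": force on the tool from outside, world axes, zero at the start; "moment": the same for the moment, N m; "grip_width": finger opening in m.
Only numpy, scipy, OpenCV 4.12 (cv2) and the standard library are available. Lean on these libraries where they do the work, as an engineer would, in place of code of your own. Each camera call takes 0.05 s, during which the arm holds its last target.

## Working session

There is one attempt and no reset: what is moved stays moved. The work goes in short steps, Python scripts to look and compute and a tool call to move; the robot and the scene stay as the last step left them, time stands still between calls to the robot, and variables do not carry over. Pictures are saved under pics/ and viewed, and the job is handed in when it is done.

Besides the shell and the picture viewer there is one more tool, called after "Emit:" as a command line: name --argument value ..., lists and objects as JSON in quotes. play_rows: Moves the arm, as the interface text tells. Its arguments: {"type":"object","properties":{"commands":{"type":"array"},"grip":{"type":"number"},"newtons":{"type":"number"}},"required":["commands"]}

```bash
mkdir -p pics
cat > h.py <<'E'
import numpy as np, cv2
from rig import robot,cams,nets
def save(n,im): cv2.imwrite('pics/'+n+'.png',im[:,:,::-1])
E
python3 - <<'E'
from h import *
o=robot.get_obs(); print(o, robot.tcp_to_grasp)
for n in ['scene','top']:
    c=cams.camera(n); save(n+'0',c['img']); print(n,{k:v for k,v in c.items() if k!='img'})
    for t in ['wedge','machine','boss','short_foot','padlock','blank_box','lock_barrel']:
        print(t,[(round(d['conf'],2),np.round(d['pixel']),d['region'].sum()) for d in nets.outline_of(c,t)])
E
```

```text
{'time': 0.0, 'q': array([-1.29549001e+00,  5.28469736e-01,  1.43390756e+00, -6.05027906e-06,
        1.18141042e+00, -1.78500554e-01]), 'joint_velocities': array([-0.00100093, -0.00012007, -0.00078567, -0.00082678, -0.00087144,
       -0.00138791]), 'joint_torque': array([ 2.26425043e-03, -4.40028620e+01, -1.76595747e+01,  6.33434532e-02,
        5.82139764e-02, -1.99040282e-04]), 'position': array([ 0.27381371, -0.56100339,  0.22156779]), 'tool_rot': array([ 9.74366827e-01,  2.24962401e-01, -5.58970397e-05, -1.09610964e-03]), 'ft_force': array([ 0.02236522,  0.28370101, -0.08353091]), 'moment': array([ 0.0277265 ,  0.02116526, -0.01168314]), 'grip_width': 0.08712697096185244} 0.0187
scene {'fx': 529.3341188610042, 'fy': 529.3341188610042, 'cx': 274.23027715157957, 'cy': 202.8649556064172, 'world_to_cam': array([[ 0.81710164,  0.57648196,  0.00366992, -0.51579962],
       [-0.43231117,  0.6085187 ,  0.66544124,  0.18071689],
       [ 0.38138165, -0.54531968,  0.74644121, -1.2205635 ],
       [ 0.        ,  0.        ,  0.        ,  1.        ]]), 'shot': 1}
wedge [(0.84, array([241.
[... 900 characters left out ...]
240416],
       [-0.1465972 , -0.0028597 ,  0.98919214, -0.86325041],
       [ 0.        ,  0.        ,  0.        ,  1.        ]]), 'shot': 2}
wedge [(0.98, array([189., 186.]), np.int64(838)), (0.85, array([244., 234.]), np.int64(1540)), (0.81, array([138., 266.]), np.int64(757)), (0.68, array([202., 306.]), np.int64(1589))]
machine [(0.76, array([385., 180.]), np.int64(22990))]
boss [(0.7, array([316., 244.]), np.int64(375))]
short_foot [(0.61, array([387., 182.]), np.int64(22860)), (0.59, array([315., 247.]), np.int64(372))]
padlock [(0.96, array([326., 312.]), np.int64(871))]
blank_box [(0.66, array([264., 126.]), np.int64(2395))]
lock_barrel [(0.54, array([406., 310.]), np.int64(313))]
```

View pics/scene0.png

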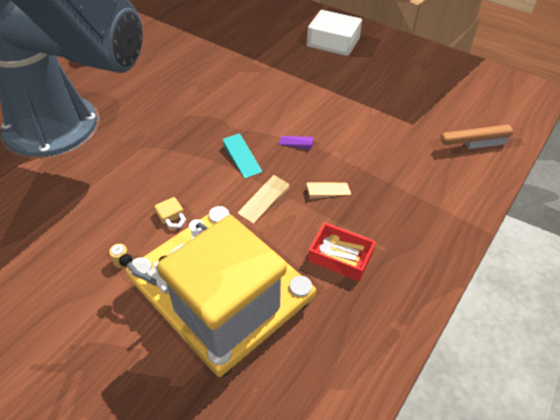

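View pics/top0.png

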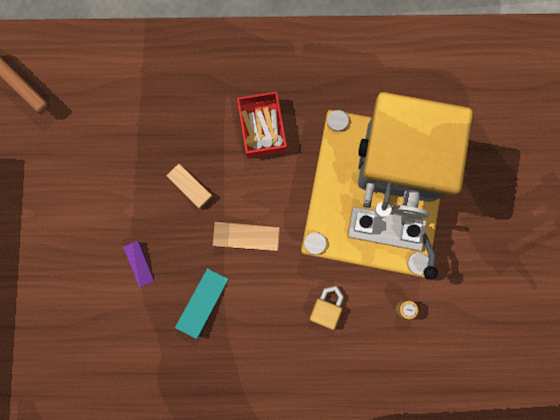

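Run:
```python
from h import *
a=cv2.imread('pics/top0.png')[200:275,195:345]; cv2.imwrite('pics/z1.png',cv2.resize(a,None,fx=5,fy=5,interpolation=cv2.INTER_CUBIC))
a=cv2.imread('pics/scene0.png')[165:240,190:300]; cv2.imwrite('pics/z2.png',cv2.resize(a,None,fx=7,fy=7,interpolation=cv2.INTER_CUBIC))
```

```text
(no output)
```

View pics/z1.png

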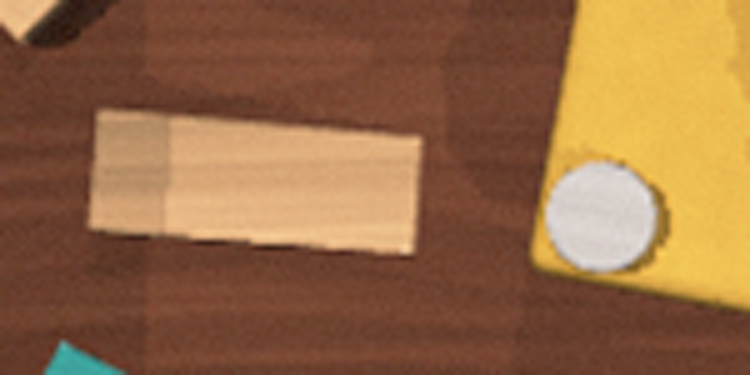

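View pics/z2.png

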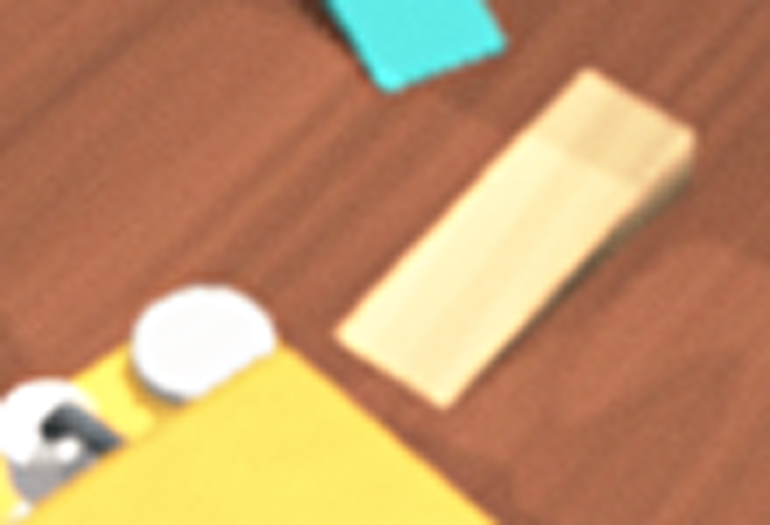

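```bash
cat >> h.py <<'E'
def bp(c,px,z):
    W=c['world_to_cam']; R=W[:3,:3]; t=W[:3,3]
    d=R.T@np.array([(px[0]-c['cx'])/c['fx'],-(px[1]-c['cy'])/c['fy'],-1]); o=-R.T@t
    return o+d*(z-o[2])/d[2]
E
python3 - <<'E'
from h import *
c=cams.camera('top'); s=cams.camera('scene')
for cam,b in((c,[(214.4,222),(212.6,246),(279.4,227.4),(277.8,250.6)]),(s,[(274,175),(289.3,184.5),(238.1,212.5),(253.5,223.3)])):
    P=np.array([bp(cam,p,z) for p,z in zip(b,(.022,.022,.002,.002))]); print(np.round(P*1000,1)); m=P.mean(0); d=P[2]+P[3]-P[0]-P[1]
    print('ctr',m,'yaw',np.degrees(np.arctan2(d[1],d[0])),np.linalg.norm(d[:2])/2)
print('boss',bp(c,(315.6,243.2),.063),bp(s,(219,213.5),.063))
print('base FL',bp(c,(301.5,253.5),.056))
im=c['img']; cv2.imwrite('pics/z3.png',cv2.resize(im[90:290,290:450,::-1],None,fx=3.7,fy=3,interpolation=cv2.INTER_CUBIC))
save('x',im)
E
```

```text
[[563.2 145.6  22. ]
 [522.4 148.5  22. ]
 [555.   35.    2. ]
 [514.8  38.3   2. ]]
ctr [0.53884533 0.09185655 0.012     ] yaw -94.11598376072517 0.11068166718880984
[[526.9 147.   22. ]
 [567.5 142.9  22. ]
 [517.7  37.5   2. ]
 [558.9  33.    2. ]]
ctr [0.54275689 0.09007819 0.012     ] yaw -94.60789611530033 0.11006764702611277
boss [ 0.52181888 -0.02293693  0.063     ] [ 0.52549616 -0.02423537  0.063     ]
base FL [ 5.05900081e-01 -1.69614166e-04  5.60000000e-02]
```

View pics/z3.png

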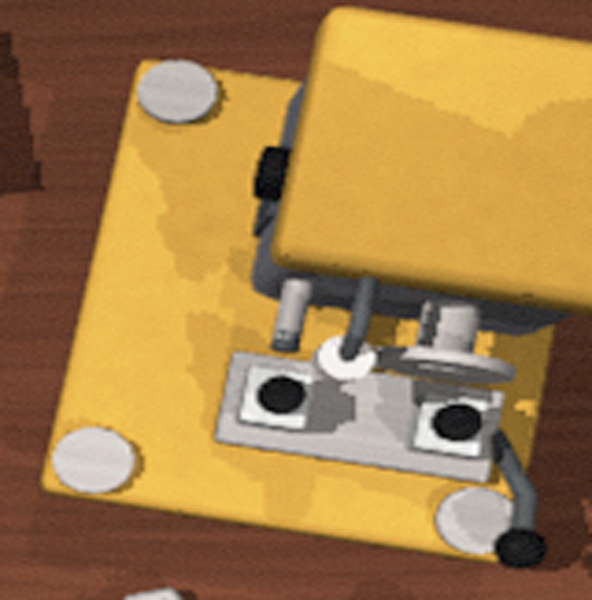

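Emit:
play_rows --commands '[{"spin": -0.139, "x": 0, "y": 0, "z": 0}, {"spin": -0.139, "x": 0, "y": 0, "z": 0}, {"spin": -0.139, "x": 0, "y": 0, "z": 0}, {"spin": -0.139, "x": 0, "y": 0, "z": 0}, {"spin": -0.139, "x": 0, "y": 0, "z": 0}, {"spin": -0.139, "x": 0, "y": 0, "z": 0}, {"spin": -0.139, "x": 0, "y": 0, "z": 0}]' --grip 0

```text
time: 1.6
position: [0.274, -0.5617, 0.2227]
tool_rot: [0.743, 0.669, -0.0, 0.0]
ft_force: [0.5, -0.1, 0.1]
grip_width: 0.0387
```

```bash
cat >> h.py <<'E'
from scipy.spatial.transform import Rotation as Ro
def st(o=None):
    o=o or robot.get_obs(); R=Ro.from_quat(o['tool_rot']).as_matrix()
    print('t %.2f pos %s yawx %.2f tilt %.2f F %s w %.4f'%(o['time'],np.round(o['position']*1000,1),np.degrees(np.arctan2(R[1,0],R[0,0])),np.degrees(np.arccos(-R[2,2])),np.round(o['ft_force'],1),o['grip_width'])); return o['position'],R
def go(t):
    p,R=st(); print('tool shift mm',np.round(R.T@(np.array(t)-p)*1000,1))
E
python3 - <<'E'
from h import *
go((.552,.190,.2))
import cv2
im=cv2.imread('pics/top0.png')
c=dict(fx=543.02,fy=543.02,cx=275.83,cy=208.07,world_to_cam=np.array([[-0.01085766,-0.99993093,-0.00449984,0.0472696],[0.98913668,-0.01139997,0.14655603,-0.58240416],[-0.1465972,-0.0028597,0.98919214,-0.86325041]]))
P=bp(c,(315.3,243.3),.063);Q=bp(c,(338.1,120.7),.063);d=Q-P;print(P,Q,np.linalg.norm(d),np.degrees(np.arctan2(d[1],d[0])))
E
```

```text
t 1.60 pos [ 274.  -561.7  222.7] yawx 83.98 tilt 0.01 F [ 0.5 -0.1  0.1] w 0.0387
tool shift mm [776.7 197.6  22.6]
[ 0.52166212 -0.02244998  0.063     ] [ 0.72628884 -0.06493797  0.063     ] 0.208991209755424 -11.730023289940513
```

Emit:
play_rows --commands '[{"x": 48, "y": 12, "z": 0, "spin": 0}, {"x": 48, "y": 12, "z": 0, "spin": 0}, {"x": 48, "y": 12, "z": 0, "spin": 0}, {"x": 48, "y": 12, "z": 0, "spin": 0}, {"x": 48, "y": 12, "z": 0, "spin": 0}, {"x": 48, "y": 12, "z": 0, "spin": 0}, {"x": 48, "y": 12, "z": 0, "spin": 0}, {"x": 48, "y": 12, "z": 0, "spin": 0}]'

```text
time: 2.4
position: [0.4114, -0.1916, 0.2212]
tool_rot: [0.747, 0.665, -0.001, 0.006]
ft_force: [-0.1, 0.2, -0.2]
grip_width: 0.0003
```

Emit:
play_rows --commands '[{"x": 48, "y": 12, "z": 0, "spin": 0}, {"x": 48, "y": 12, "z": 0, "spin": 0}, {"x": 48, "y": 12, "z": 0, "spin": 0}, {"x": 48, "y": 12, "z": 0, "spin": 0}, {"x": 48, "y": 12, "z": 0, "spin": 0}, {"x": 48, "y": 12, "z": 0, "spin": 0}, {"x": 48, "y": 12, "z": 0, "spin": 0}]'

```text
time: 3.1
position: [0.5345, 0.1365, 0.2208]
tool_rot: [0.747, 0.665, 0.0, 0.009]
ft_force: [0.1, -0.6, 0.1]
grip_width: 0.0004
```

Run:
```python
from h import *
go((.552,.190,.1))
```

```text
t 3.10 pos [534.5 136.5 220.8] yawx 83.36 tilt 1.06 F [ 0.1 -0.6  0.1] w 0.0004
tool shift mm [ 56.6   9.4 120.3]
```

Emit:
play_rows --commands '[{"x": 22, "y": 4, "z": 20, "spin": -0.02}, {"x": 22, "y": 4, "z": 45, "spin": -0.02}, {"x": 0, "y": 0, "z": 40, "spin": 0}, {"x": 0, "y": 0, "z": 40, "spin": 0}]'

```text
time: 3.5
position: [0.5609, 0.1889, 0.08]
tool_rot: [0.729, 0.684, 0.012, 0.016]
ft_force: [0.0, -0.3, 0.2]
grip_width: 0.0003
```

Run:
```python
from h import *
go((.549,.180,.008))
c=cams.camera('scene'); save('s1',cv2.resize(c['img'][80:280,130:400],None,fx=2.9,fy=2.9,interpolation=cv2.INTER_CUBIC))
```

```text
t 3.50 pos [560.9 188.9  80. ] yawx 86.35 tilt 2.30 F [ 0.  -0.3  0.2] w 0.0003
tool shift mm [ -9.2 -14.2  71.5]
```

View pics/s1.png

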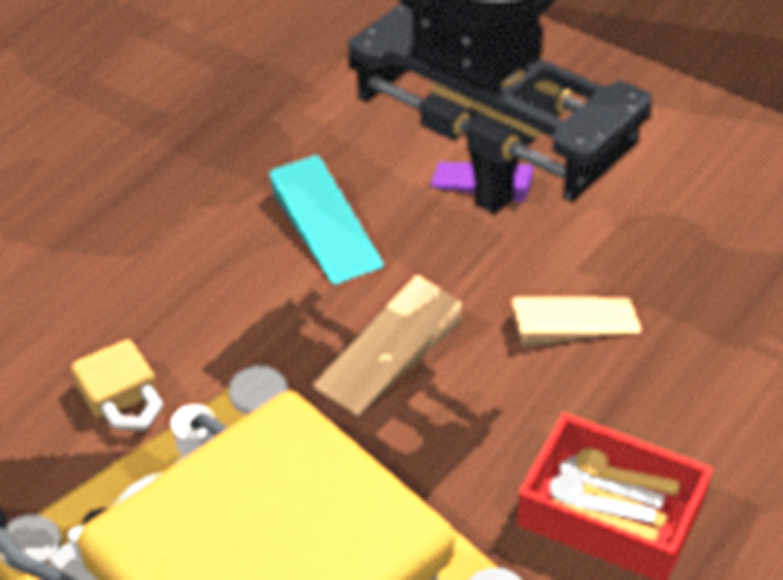

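Emit:
play_rows --commands '[{"x": -3, "y": -5, "z": 20, "spin": 0.0}, {"x": -3, "y": -5, "z": 20, "spin": 0}, {"x": -2, "y": -4, "z": 20, "spin": 0}, {"x": 0, "y": 0, "z": 7, "spin": 0}, {"x": 0, "y": 0, "z": 0, "spin": 0}]'

```text
time: 4.05
position: [0.5437, 0.1798, 0.0038]
tool_rot: [0.729, 0.684, 0.005, 0.012]
ft_force: [0.9, 0.4, 0.6]
grip_width: 0.0004
```

Run:
```python
from h import *
go((.548,.165,.008))
```

```text
t 4.05 pos [543.7 179.8   3.8] yawx 86.30 tilt 1.45 F [0.9 0.4 0.6] w 0.0004
tool shift mm [-14.6   5.4  -4. ]
```

Emit:
play_rows --commands '[{"x": -2, "y": 2, "z": -4, "spin": 0.0}, {"x": -5, "y": 2, "z": 0, "spin": 0}, {"x": -6, "y": 0, "z": 0, "spin": 0}, {"x": -6, "y": 0, "z": 0, "spin": 0}, {"x": -6, "y": 0, "z": 0, "spin": 0}, {"x": 0, "y": 0, "z": 0, "spin": 0}]'

```text
time: 4.65
position: [0.5508, 0.1526, 0.0139]
tool_rot: [0.73, 0.684, 0.009, 0.015]
ft_force: [-0.4, -0.6, 0.0]
grip_width: 0.0001
```

Run:
```python
from h import *
go((.547,.145,.008))
c=cams.camera('scene'); save('s2',cv2.resize(c['img'][80:280,130:400],None,fx=2.9,fy=2.9,interpolation=cv2.INTER_CUBIC))
```

```text
t 4.65 pos [550.8 152.6  13.9] yawx 86.27 tilt 1.99 F [-0.4 -0.6  0. ] w 0.0001
tool shift mm [-7.8 -3.5  5.8]
```

View pics/s2.png

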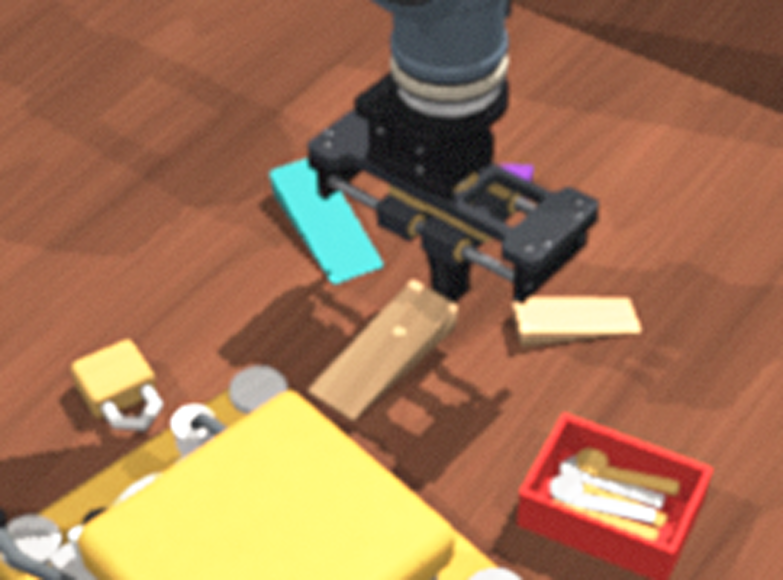

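Emit:
play_rows --commands '[{"x": -4, "y": -1, "z": 3, "spin": 0.01}, {"x": -6, "y": -1, "z": 3, "spin": 0.01}, {"x": -6, "y": -1, "z": 0, "spin": 0.01}, {"x": -6, "y": -1, "z": 0, "spin": 0.01}, {"x": 0, "y": 0, "z": 0, "spin": 0}]'

```text
time: 5.2
position: [0.5446, 0.1299, 0.007]
tool_rot: [0.744, 0.668, 0.009, 0.014]
ft_force: [-0.4, -0.4, 0.4]
grip_width: 0.0007
```

Run:
```python
from h import *
go((.542,.100,.008))
c=cams.camera('top'); save('t2',cv2.resize(c['img'][170:290,170:370],None,fx=4,fy=4,interpolation=cv2.INTER_CUBIC))
```

```text
t 5.20 pos [544.6 129.9   7. ] yawx 83.81 tilt 1.97 F [-0.4 -0.4  0.4] w 0.0007
tool shift mm [-30.    0.7  -0.8]
```

View pics/t2.png

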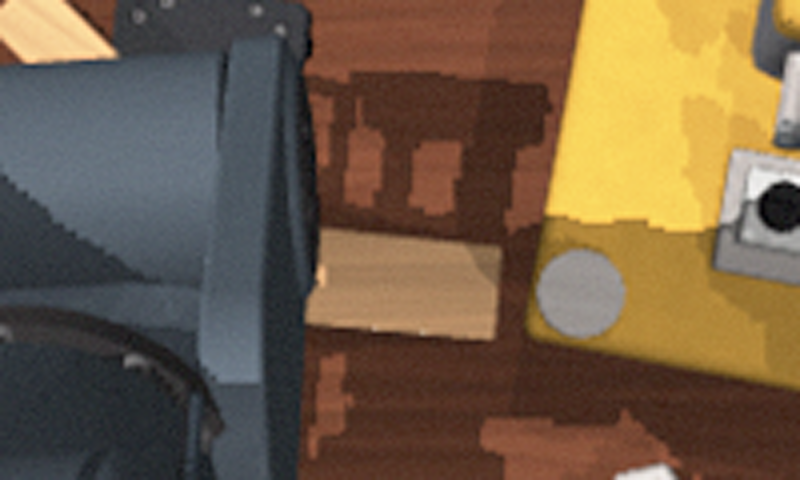

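Run:
```python
from h import *
c=cams.camera('top')
a=bp(c,(170+501/4,170+248/4),.002);b=bp(c,(170+496/4,170+339/4),.002);print(a,b,(a+b)/2,np.degrees(np.arctan2(*(a-b)[1::-1])))
print(bp(c,(170+581/4,170+293/4),.063)); 
# long edges: top edge points at 320,230 ; bottom 310,325
go((.542,.100,.008))
```

```text
[0.54664991 0.00765853 0.002     ] [0.50730787 0.01044572 0.002     ] [0.52697889 0.00905213 0.002     ] -4.052342885256706
[ 0.52174435 -0.02236991  0.063     ]
t 5.30 pos [544.9 130.4   7.2] yawx 83.85 tilt 2.00 F [-0.6 -0.4  1.2] w 0.0006
tool shift mm [-30.5   0.4  -0.7]
```

Emit:
play_rows --commands '[{"x": -6, "y": 0, "z": 0, "spin": 0.005}, {"x": -6, "y": 0, "z": 0, "spin": 0.005}, {"x": -6, "y": 0, "z": 0, "spin": 0.005}, {"x": -6, "y": 0, "z": 0, "spin": 0.005}, {"x": 0, "y": 0, "z": 0, "spin": 0}]'

```text
time: 5.8
position: [0.5419, 0.1047, 0.0073]
tool_rot: [0.751, 0.66, 0.01, 0.014]
ft_force: [-0.3, -0.2, 0.3]
grip_width: 0.0005
```

Run:
```python
from h import *
go((.535,.065,.008))
```

```text
t 5.80 pos [541.9 104.7   7.3] yawx 82.64 tilt 2.00 F [-0.3 -0.2  0.3] w 0.0005
tool shift mm [-40.3  -1.7  -0.6]
```

Emit:
play_rows --commands '[{"x": -6, "y": 0, "z": 0, "spin": 0}, {"x": -6, "y": 0, "z": 0, "spin": 0}, {"x": -6, "y": 0, "z": 0, "spin": 0}, {"x": -6, "y": 0, "z": 0, "spin": 0}, {"x": 0, "y": 0, "z": 0, "spin": 0}]'

```text
time: 6.3
position: [0.5385, 0.0786, 0.0074]
tool_rot: [0.751, 0.66, 0.01, 0.014]
ft_force: [-0.2, 0.3, -0.1]
grip_width: 0.0006
```

Run:
```python
from h import *
go((.535,.065,.008))
c=cams.camera('top'); save('t3',cv2.resize(c['img'][170:290,170:370],None,fx=4,fy=4,interpolation=cv2.INTER_CUBIC))
c=cams.camera('scene'); save('s3',cv2.resize(c['img'][80:280,130:400],None,fx=2.9,fy=2.9,interpolation=cv2.INTER_CUBIC))
```

```text
t 6.30 pos [538.5  78.6   7.4] yawx 82.62 tilt 2.00 F [-0.2  0.3 -0.1] w 0.0006
tool shift mm [-13.9  -1.7  -0.6]
```

View pics/t3.png

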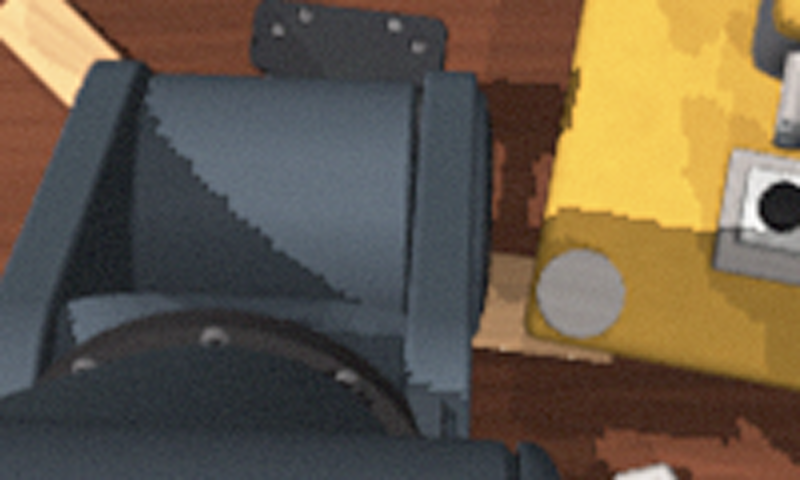

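View pics/s3.png

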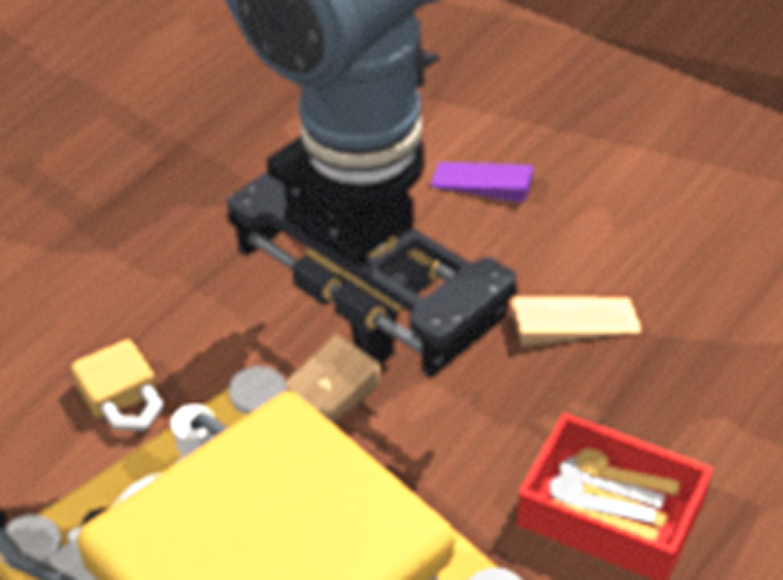

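Emit:
play_rows --commands '[{"x": -4, "y": 0, "z": 0, "spin": 0}, {"x": -3, "y": 0, "z": 0, "spin": 0}, {"x": -2, "y": 0, "z": 0, "spin": 0}, {"x": 0, "y": 0, "z": 0, "spin": 0}]'

```text
time: 6.8
position: [0.5375, 0.0701, 0.0075]
tool_rot: [0.751, 0.661, 0.01, 0.014]
ft_force: [-0.2, 0.4, -0.2]
grip_width: 0.0007
```

Emit:
play_rows --commands '[{"x": -2, "y": 0, "z": 0, "spin": 0}, {"x": -1, "y": 0, "z": 0, "spin": 0}]'

```text
time: 7.0
position: [0.5374, 0.0683, 0.0075]
tool_rot: [0.751, 0.66, 0.011, 0.014]
ft_force: [0.6, 5.6, -0.6]
grip_width: 0.0004
```

Emit:
play_rows --commands '[{"x": -1.5, "y": 0, "z": 0, "spin": 0}]'

```text
time: 7.1
position: [0.5374, 0.0679, 0.0076]
tool_rot: [0.751, 0.66, 0.012, 0.014]
ft_force: [0.4, 8.6, -0.9]
grip_width: 0.0005
```

Emit:
play_rows --commands '[{"x": -1.7, "y": 0, "z": 0, "spin": 0}]'

```text
time: 7.2
position: [0.5374, 0.0676, 0.0076]
tool_rot: [0.752, 0.659, 0.013, 0.013]
ft_force: [0.1, 8.6, -0.6]
grip_width: 0.0005
```

Emit:
play_rows --commands '[{"x": -2, "y": 0, "z": 0, "spin": 0}, {"x": -2, "y": 0, "z": 0, "spin": 0}]'

```text
time: 7.4
position: [0.5375, 0.067, 0.0076]
tool_rot: [0.753, 0.658, 0.015, 0.012]
ft_force: [1.6, 11.0, -0.2]
grip_width: 0.0005
```

Emit:
play_rows --commands '[{"x": 3, "y": 0, "z": 0, "spin": 0}, {"x": 10, "y": 0, "z": 0, "spin": 0}, {"x": 10, "y": 0, "z": -5, "spin": 0}, {"x": 5, "y": 0, "z": -40, "spin": 0}, {"x": 0, "y": 0, "z": -45, "spin": 0}, {"x": 20, "y": 0, "z": -40, "spin": 0}, {"x": 40, "y": 0, "z": 0, "spin": 0}, {"x": 0, "y": 0, "z": 0, "spin": 0}]'

```text
time: 8.2
position: [0.5445, 0.1593, 0.1439]
tool_rot: [0.752, 0.659, 0.014, 0.012]
ft_force: [-1.1, 0.2, -0.2]
grip_width: 0.0002
```

Run:
```python
from h import *
st()
c=cams.camera('top'); save('t4',cv2.resize(c['img'][170:290,170:370],None,fx=4,fy=4,interpolation=cv2.INTER_CUBIC))
c=cams.camera('scene'); save('s4',cv2.resize(c['img'][80:280,130:400],None,fx=2.9,fy=2.9,interpolation=cv2.INTER_CUBIC))
```

```text
t 8.20 pos [544.5 159.3 143.9] yawx 82.42 tilt 2.13 F [-1.1  0.2 -0.2] w 0.0002
```

View pics/t4.png

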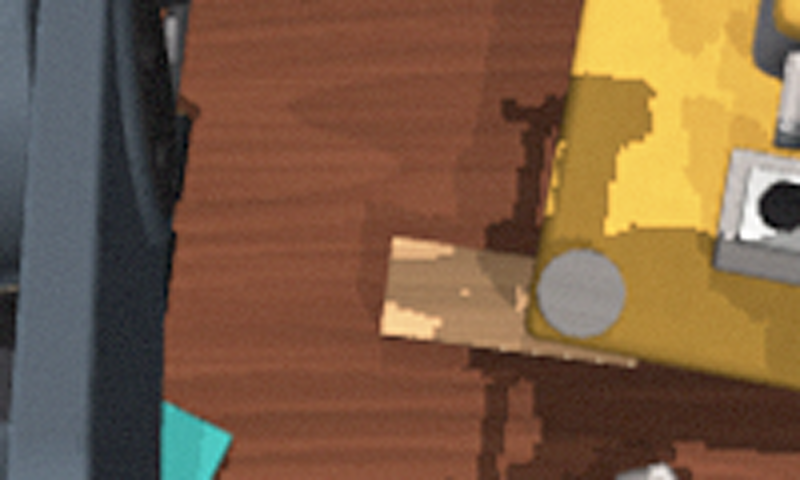

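View pics/s4.png

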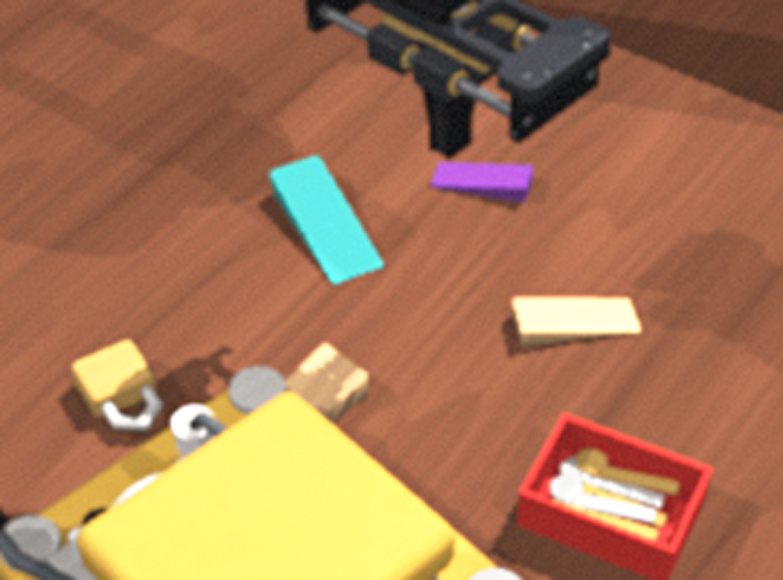

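Run:
```python
from h import *
c=cams.camera('top')
f=lambda u,v,z:bp(c,(170+u/4,170+v/4),z)
a=f(392,236,.022);b=f(380,335,.022);t=f(635,365,.002);s=f(581,293,.063)
m=(a+b)/2; print(a,b,t,s)
d=(t-b)[:2];d/=np.linalg.norm(d);n=np.array([-d[1],d[0]]);print('yaw',np.degrees(np.arctan2(d[1],d[0])),'along',(s-m)[:2]@d,'lat',(s-m)[:2]@n,'len',np.linalg.norm((t-b)[:2]))
go((.524,-.018,.09))
```

```text
[0.55022989 0.05450026 0.022     ] [0.50831481 0.05992891 0.022     ] [ 0.49548671 -0.04912184  0.002     ] [ 0.52174435 -0.02236991  0.063     ]
yaw -96.70910919220846 along 0.0799189879024872 lat 0.0018212969263847114 len 0.10980267034500404
t 8.35 pos [543.3 155.6 142. ] yawx 82.27 tilt 1.89 F [-0.4 -0.8 -0.3] w 0.0006
tool shift mm [-174.7    2.5   51.8]
```

Emit:
play_rows --commands '[{"x": -30, "y": 0, "z": 0, "spin": 0.035}, {"x": -35, "y": 0, "z": 0, "spin": 0.035}, {"x": -35, "y": 0, "z": 0, "spin": 0}, {"x": -30, "y": 0, "z": 0, "spin": 0}, {"x": -20, "y": 0, "z": 0, "spin": 0}, {"x": -10, "y": 0, "z": 0, "spin": 0}, {"x": 0, "y": 0, "z": 0, "spin": 0}]'

```text
time: 9.05
position: [0.5065, -0.0117, 0.1357]
tool_rot: [0.778, 0.628, 0.006, 0.006]
ft_force: [0.1, -0.1, 0.2]
grip_width: 0.0004
```

Run:
```python
from h import *
go((.5245,-.018,.07))
print(Ro.from_quat(robot.get_obs()['tool_rot']).as_matrix().round(3))
c=cams.camera('scene'); save('s5',cv2.resize(c['img'][60:300,90:380],None,fx=2.4,fy=2.4,interpolation=cv2.INTER_CUBIC))
```

```text
t 9.05 pos [506.5 -11.7 135.7] yawx 77.80 tilt 1.02 F [ 0.1 -0.1  0.2] w 0.0004
tool shift mm [-2.5 17.8 66. ]
[[ 0.211  0.977  0.018]
 [ 0.977 -0.211 -0.002]
 [ 0.001  0.018 -1.   ]]
```

View pics/s5.png

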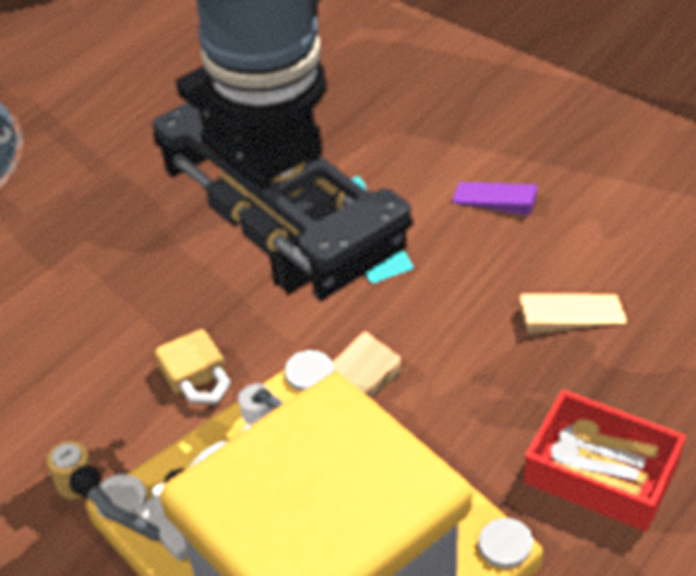

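Emit:
play_rows --commands '[{"x": 0, "y": 9, "z": 0, "spin": 0}, {"x": 0, "y": 8, "z": 10, "spin": 0}, {"x": 0, "y": 0, "z": 20, "spin": 0}, {"x": 0, "y": 0, "z": 12, "spin": 0}, {"x": 0, "y": 0, "z": 0, "spin": 0}]'

```text
time: 9.6
position: [0.5292, -0.0117, 0.0913]
tool_rot: [0.776, 0.63, 0.008, 0.008]
ft_force: [0.2, -0.1, 0.3]
grip_width: 0.0003
```

Run:
```python
from h import *
go((.5245,-.018,.063))
c=cams.camera('scene'); save('s6',cv2.resize(c['img'][60:300,90:380],None,fx=2.4,fy=2.4,interpolation=cv2.INTER_CUBIC))
c=cams.camera('wrist'); save('w6',c['img'])
```

```text
t 9.60 pos [529.2 -11.7  91.3] yawx 78.13 tilt 1.26 F [ 0.2 -0.1  0.3] w 0.0003
tool shift mm [-7.2 -3.9 28.2]
```

View pics/s6.png

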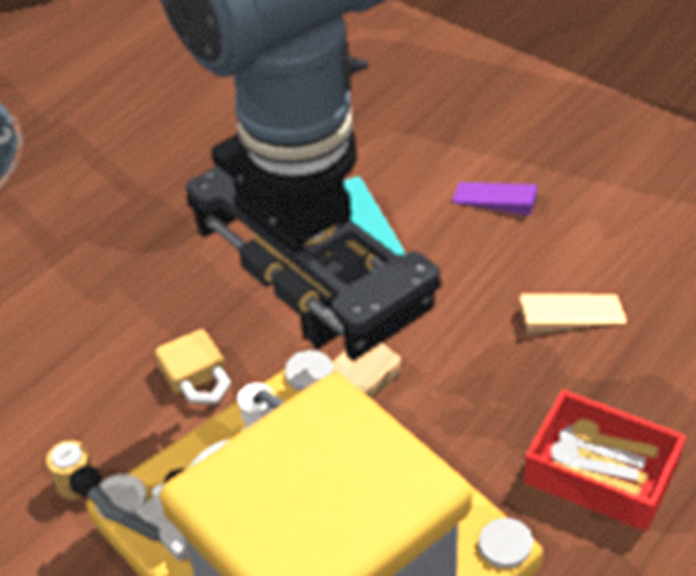

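View pics/w6.png

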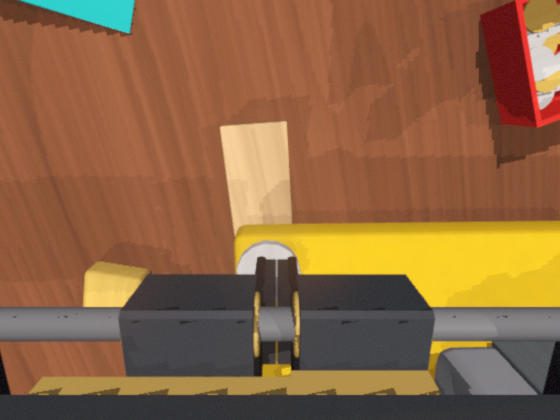

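Emit:
play_rows --commands '[{"x": -4, "y": -3, "z": 10, "spin": 0}, {"x": -3, "y": -2, "z": 7, "spin": 0}, {"x": 0, "y": 0, "z": 4, "spin": 0}, {"x": 0, "y": 0, "z": 0, "spin": 0}]'

```text
time: 10.1
position: [0.5244, -0.0179, 0.0708]
tool_rot: [0.776, 0.631, 0.009, 0.01]
ft_force: [-0.2, -0.4, -0.5]
grip_width: 0.0006
```

Run:
```python
from h import *
go((.5245,-.019,.063))
```

```text
t 10.10 pos [524.4 -17.9  70.8] yawx 78.19 tilt 1.50 F [-0.2 -0.4 -0.5] w 0.0006
tool shift mm [-1.1  0.1  7.8]
```

Emit:
play_rows --commands '[{"x": -1, "y": 0, "z": 3, "spin": 0}, {"x": 0, "y": 0, "z": 3, "spin": 0}, {"x": 0, "y": 0, "z": 1, "spin": 0}]'

```text
time: 10.4
position: [0.5247, -0.0193, 0.0637]
tool_rot: [0.776, 0.63, 0.009, 0.01]
ft_force: [0.5, -0.3, -0.2]
grip_width: 0.0004
```

Emit:
play_rows --commands '[{"x": 0, "y": 0, "z": 1.5, "spin": 0}, {"x": 0, "y": 0, "z": 1, "spin": 0}]'

```text
time: 10.6
position: [0.5249, -0.0193, 0.0625]
tool_rot: [0.776, 0.63, 0.009, 0.01]
ft_force: [-2.7, 0.2, 14.3]
grip_width: 0.0005
```

Emit:
play_rows --commands '[{"x": 0, "y": 0, "z": 2, "spin": 0}]'

```text
time: 10.7
position: [0.525, -0.0193, 0.0624]
tool_rot: [0.776, 0.631, 0.01, 0.01]
ft_force: [-4.7, 0.6, 24.2]
grip_width: 0.0004
```

Emit:
play_rows --commands '[{"x": 0, "y": 0, "z": 2.3, "spin": 0}, {"x": 0, "y": 0, "z": 2.3, "spin": 0}, {"x": 0, "y": 0, "z": 2.3, "spin": 0}]'

```text
time: 11.0
position: [0.525, -0.0193, 0.0624]
tool_rot: [0.776, 0.631, 0.01, 0.012]
ft_force: [-5.0, -0.2, 17.4]
grip_width: -0.0
```

Emit:
play_rows --commands '[{"x": 0, "y": 0, "z": 3, "spin": 0}, {"x": 0, "y": 0, "z": 3, "spin": 0}, {"x": 0, "y": 0, "z": 3, "spin": 0}]'

```text
time: 11.3
position: [0.525, -0.0193, 0.0623]
tool_rot: [0.775, 0.632, 0.011, 0.013]
ft_force: [-6.4, 0.4, 24.0]
grip_width: 0.0005
```

Run:
```python
from h import *
st()
c=cams.camera('top'); save('t7',c['img'])
c=cams.camera('scene'); save('s7',c['img'])
st()
```

```text
t 11.30 pos [525.  -19.3  62.3] yawx 78.36 tilt 1.95 F [-6.4  0.4 24. ] w 0.0005
t 11.40 pos [525.  -19.3  62.3] yawx 78.36 tilt 1.95 F [-5.7  0.9 25. ] w 0.0008
```

Emit:
play_rows --commands '[{"x": 0, "y": 0, "z": -2, "spin": 0}, {"x": 0, "y": 0, "z": -5, "spin": 0}, {"x": 0, "y": 0, "z": -20, "spin": 0}, {"x": 0, "y": 0, "z": -40, "spin": 0}, {"x": 0, "y": 0, "z": -40, "spin": 0}, {"x": 40, "y": 0, "z": -10, "spin": 0}, {"x": 45, "y": 0, "z": 0, "spin": 0}, {"x": 45, "y": 0, "z": 0, "spin": 0}]'

```text
time: 12.2
position: [0.5498, 0.1068, 0.1861]
tool_rot: [0.778, 0.627, 0.012, 0.015]
ft_force: [0.7, -0.9, -0.3]
grip_width: 0.0006
```

Emit:
play_rows --commands '[{"x": 40, "y": 0, "z": 0, "spin": 0}, {"x": 20, "y": 0, "z": 0, "spin": 0}, {"x": 0, "y": 0, "z": 0, "spin": 0}, {"x": 0, "y": 0, "z": 0, "spin": 0}]'

```text
time: 12.6
position: [0.5634, 0.1734, 0.1863]
tool_rot: [0.776, 0.63, 0.013, 0.015]
ft_force: [0.1, -0.4, -0.5]
grip_width: 0.0008
```

Run:
```python
from h import *
st()
c=cams.camera('top'); save('t8',cv2.resize(c['img'][90:330,170:450],None,fx=2.8,fy=2.5,interpolation=cv2.INTER_CUBIC)); a=c['img']
b=cv2.imread('pics/top0.png')[:,:,::-1]
for n in ['padlock','lock_barrel','blank_box','boss','wedge']:
    print(n,[(round(d['conf'],2),np.round(d['pixel']),d['region'].sum()) for d in nets.outline_of(c,n)])
for (r,q) in [((225,262),(300,332)),((105,135),(325,352)),((95,190),(400,470))]:
    T=b[r[0]:r[1],q[0]:q[1]]; m=cv2.matchTemplate(a[r[0]-8:r[1]+8,q[0]-8:q[1]+8],np.ascontiguousarray(T),cv2.TM_CCOEFF_NORMED); print(cv2.minMaxLoc(m)[1::2])
s=cams.camera('scene'); save('s8',cv2.resize(s['img'][100:400,60:420],None,fx=2,fy=2))
```

```text
t 12.60 pos [563.4 173.4 186.3] yawx 78.16 tilt 2.28 F [ 0.1 -0.4 -0.5] w 0.0008
padlock [(0.88, array([331., 313.]), np.int64(891))]
lock_barrel [(0.67, array([408., 309.]), np.int64(327)), (0.29, array([388., 182.]), np.int64(22998))]
blank_box [(0.57, array([261., 126.]), np.int64(2520))]
boss []
wedge [(0.7, array([205., 300.]), np.int64(1421)), (0.67, array([285., 244.]), np.int64(948)), (0.6, array([205., 200.]), np.int64(153))]
(0.7417242527008057, (9, 8))
(0.9961223006248474, (8, 8))
(0.9707742929458618, (8, 8))
```

View pics/t8.png

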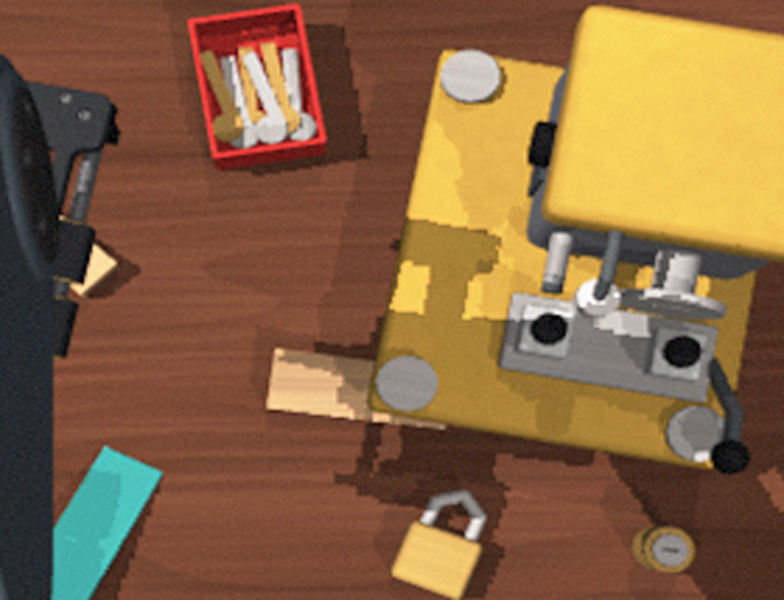

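View pics/s8.png

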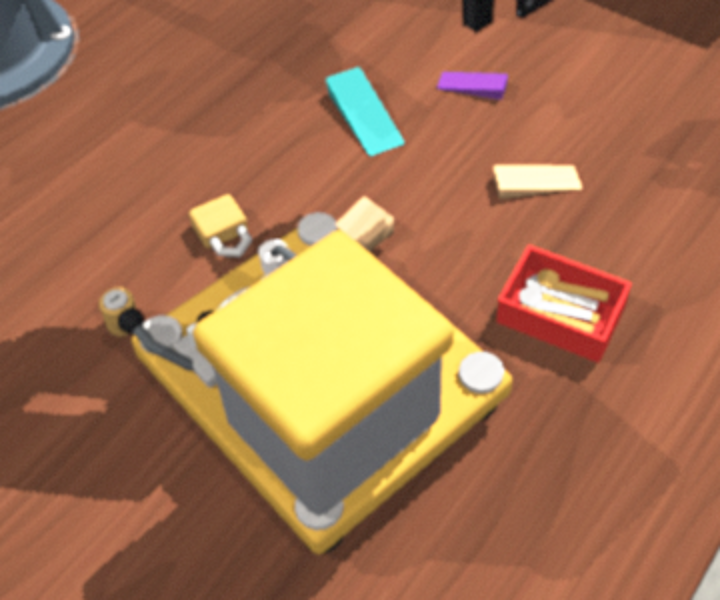

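```bash
python3 -c "
from h import *
print(robot.hand_in())"
```

```text
the job is handed in; nothing more can be done
None
```

The wedge is under the short foot and snug, the press check showed no rocking, and the job is handed in. The last reading was about 12.6 s in; hand-in reports no verdict.

- **Wedge:** I pushed the larger light-wood wedge thin edge first with the shut fingertips until the resistance rose to about 11 N. The thin edge is about 30–33 mm past the stub's middle. That is a little short of the 35 mm you gave, but it fits the wedge's slope, which puts 8 mm of height at about 33 mm. The stub is about 2 mm off the wedge's centreline.
- **Press test:** I then pressed the boss with up to 25 N. It stayed at 62.3–62.5 mm instead of tipping, and the wedge did not slip. The press also carried about 6 N sideways, from a small tilt of the tool.
- **Last pictures:** With the arm clear, image matching on the back-left corner and the housing showed no shift. The boss patch matched less well (0.74, 1 pixel off) because the wedge and shadows changed around it. The boss network missed it in the final picture. The padlock, lock barrel and box look untouched; the networks' positions for them differ by 2–5 pixels, which I put down to their own error.

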